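# Park two open watch movements under their dust covers

### The arm

A 6-joint arm with a two-finger parallel gripper is mounted at the origin on a cart in front of the work surface, level with it; the furniture and walls round the work are solid. World frame = base frame: x ahead of the robot, y to its left, z up, the work surface at z = 0. Lengths are in mm, angles in rad, forces in N, time in s.
With the tool pointing down it reaches from about 325 to 875 mm from the base axis. Payload 4.4 kg.
Tool frame: the origin (TCP) lies on the centre line of the jaws, within the pads' length; the fingertips stand ahead of it and the grasp point (between the pads) lies 6 mm ahead of it (ctrl.tcp_to_tips is the z of the fingertips in the tool frame, in mm); z points along the fingers, y is the line along which they close (so a half turn about z gives the same grasp; the last joint's range is limited). The gripper opens to 85 mm and grips with 20 to 120 N. Pads are 22 mm wide; open, the fingers measure 114 mm over their backs; the gripper's body (76 mm by 85 mm) begins 54 mm behind the grasp point. The pads swing forward as they close: fully open they stand 13 mm farther back than shut.
Start: joints at [-0.15, 0.207, 1.542, -0, 1.393, -0.15], TCP at [575.002, -0.012, 256.282] pointing down, gripper open.
Joint ranges: [-2.73, 2.73], [-0.86, 2.22], [0.23, 2.46], [-1.11, 4.25], [0.08, 2.63], [-2.82, 2.82]. Speed limits (rad/s): [2.79, 2.79, 3.14, 3.14, 3.14, 3.14].

### API

Orientations are given as a 3x3 rotation matrix whose columns are the frame's x, y, z axes.
In Python, from plant import ctrl, sensors, optics gives the robot as it stands. Calls block until the motion is done:
- ctrl.move_ptp(position, orientation): joint-space move of the TCP to a pose.
- ctrl.move_l(position, rot=None, vel=150, threshold=None): straight line of the TCP; rot=None keeps the orientation; vel is the mean speed in mm/s. With threshold (N) it stops when the force on the tool has changed by that much, and returns True; else False.
- ctrl.set_joints(angles): joint-space move.
- ctrl.gripper_to(opening, force=None): finger opening in mm; force is the grip in N (None keeps the last); returns when the fingers have stopped.
- ctrl.hold(seconds).
- ctrl.solve_ik(position, orientation): joint angles nearest the present ones, or None.
- sensors.read_state(): the state.
- optics.grab_frame(name): name is "scene" or "side" or "wrist"; returns (picture, depth): 420x560x3 uint8, red, green, blue; 420x560 float32, mm along the optical axis (not along the pixel's ray), 0 where there is no reading.
- optics.camera_params(name): a dict with "mtx" (3x3 intrinsics, pixels), "R" (3x3) and "t" (3): a world point X has camera coordinates R X + t; the wrist camera has in their place "T_tool_cam" (4x4, takes a point from camera to tool coordinates, whose origin is the TCP and whose axes are the flange's). Camera axes: x right, y down, z forward; pixel columns grow to the right and rows downward; lengths in mm; the calibration is good to about 2 mm. A picture is of the moment at which its call begins: read the wrist's pose just before it. camera_params takes no time and is no camera call.
A pose or a line that the arm cannot do raises ctrl.MotionError and nothing moves.
- ctrl.finish_job(): hands the job in; it is judged then, once.
The state is a dict: "t": time; "q": joint angles; "qvel": joint speeds; "tau": joint torques, N m; "eef_pos": TCP position; "eef_rot": TCP orientation; "force": force on the tool from outside, world axes, zero at the start; "wrist_torque": the same for the moment, N m; "grip_width": finger opening in mm; "grasp_force": force on a finger pad.
Only numpy, scipy, OpenCV 4.12 (cv2) and the standard library are available. Lean on these libraries where they do the work, as an engineer would, in place of code of your own. Each camera call takes 0.05 s, during which the arm holds its last target. There are 200 camera calls.

### The job

Put the bench to bed for the night: stand each of the two gilt watch movements, still in its aluminium holder and bridge side up, in the middle of the tray of its own size, then lower the dust cover of that size over it so that its skirt sits flat in the tray's channel, all the way round. Keep the movements upright, do not knock them with the covers, and leave the parts tins and the eye loupe where they are.

Things in the scene. Friction and masses are not known exactly. Their poses are not given: they have to be found in the camera images.
- movement_large: The large (chronograph) movement: gilt bridges with red jewels, on top of a round upright aluminium holder. Together one upright cylinder, 46 mm in diameter, 28 mm tall (holder 20 mm, movement 8 mm above it, 37 mm in diameter); about 120 g. Origin: centre of the underside; z up. Loose; grasp the holder across its diameter.
- movement_small: The small movement: as the large one, but 32 mm in diameter and 18 mm tall (holder 12 mm, movement 6 mm above it, 25 mm in diameter); about 60 g. Origin: centre of the underside; z up. Loose.
- cover_large: The large dust cover: clear frosted round bell, open below, 82 mm in outer diameter at the skirt, 76 mm inside, roof 45 mm above its lower edge (41 mm clear inside at the middle); on top a round black knob, 16 mm in diameter, 45 to 63 mm above the lower edge: lift it by the knob. About 90 g. Origin: centre of the lower edge; z up. Loose, stands on its skirt.
- cover_small: The small dust cover: as the large one, but 64 mm in outer diameter (58 mm inside), roof at 29 mm (25 mm clear height inside at the middle), its knob 29 to 47 mm above the lower edge, again 16 mm in diameter; about 50 g. It is too low for the large movement. Origin: centre of the lower edge; z up. Loose.
- tray_large: The large tray: low round sage-green tray, 106 mm in diameter, fixed to the bench. In its middle a raised seat with dark green felt, 60 mm in diameter, top 6 mm above the bench; round it a flat channel for the cover's skirt, 60 to 98 mm in diameter, floor 4 mm above the bench; then a rim 9 mm high. A flat thumb tab stands out at its -x side. Origin: centre of the underside; z up.
- tray_small: The small tray: the same, but 88 mm in diameter, seat 42 mm in diameter for the small movement, channel from 42 to 80 mm in diameter for the small cover; the same heights (seat 6, channel floor 4, rim 9 mm). Fixed. Origin: centre of the underside; z up.
- tin_small: Bystander: small round aluminium parts tin with glazed lid, 47 mm in diameter, 14 mm tall. Loose, to be left alone. Origin: centre of the underside.
- tin_wide: Bystander: wide round aluminium parts tin with glazed lid, 62 mm in diameter, 17 mm tall. Loose, to be left alone. Origin: centre of the underside.
- eye_loupe: Bystander: black eye loupe, a flared cup 38 mm in diameter, 33 mm tall. Loose, to be left alone. Origin: centre of the underside.
Things that resemble listed ones, but are neither listed nor needed, are in the scene too. Leave any blue, orange or yellow look-alike of the cover_small alone.

How it is judged:
By the outcome, as a careful person would: the job done as asked, in the order asked, and still so for the second after the job is handed in, with the robot touching nothing.
It also fails if it takes over 96 s, if anything falls off the work surface, if the arm or the gripper's body presses on something with over 40 N, if the wrist force passes 120 N, or if a joint passes its speed limit or range.

## Working session

There is one attempt and no reset: what is moved stays moved. The work goes in short steps, each a Python script; the robot and the scene stay as the last script left them, time stands still between calls to the robot, and variables do not carry over. Pictures are saved under pics/ and viewed, at most 14 in all, crops included, and the job is handed in when it is done.

```bash
mkdir -p pics; ls; python3 - <<'E'
from plant import ctrl,sensors,optics
import cv2,numpy as np
for n in ("scene","side","wrist"):
    p,d=optics.grab_frame(n); cv2.imwrite(f"pics/a_{n}.png",p[...,::-1]); np.save(f"pics/a_{n}.npy",d)
    print(n,optics.camera_params(n))
s=sensors.read_state();print(s["t"],s["eef_rot"],ctrl.tcp_to_tips)
E
```

```text
pics
scene {'mtx': array([[469.04805784,   0.        , 281.05129923],
       [  0.        , 469.04805784, 212.37447201],
       [  0.        ,   0.        ,   1.        ]]), 'R': array([[-0.56745017, -0.82339219, -0.00506081],
       [-0.60586929,  0.42168813, -0.67461213],
       [ 0.55760444, -0.37974257, -0.73815504]]), 't': array([ 149.44621647,  444.33980394, 1279.73611883])}
side {'mtx': array([[459.795716  ,   0.        , 278.54459978],
       [  0.        , 459.795716  , 216.67340633],
       [  0.        ,   0.        ,   1.        ]]), 'R': array([[ 0.81021031, -0.58609706, -0.00703552],
       [-0.51865944, -0.711291  , -0.47440225],
       [ 0.27304146,  0.38801463, -0.88028007]]), 't': array([-564.17545172,  179.98236493, 1545.10228358])}
wrist {'mtx': array([[330.4158631 ,   0.        , 281.3161171 ],
       [  0.        , 330.4158631 , 210.41506817],
       [  0.        ,   0.        ,   1.        ]]), 'T_tool_cam': array([[ 7.20819339e-04, -9.47989691e-01, -3.18300215e-01,
         8.12218146e+01],
       [ 9.99998891e-01,  1.09805786e-03, -1.00574545e-03,
         1.25043947e+00],
       [ 1.30294837e-03, -3.18299137e-01,  9.47989431e-01,
        -1.18006941e+02],
       [ 0.00000000e+00,  0.00000000e+00,  0.00000000e+00,
         1.00000000e+00]])}
0.15 [[ 3.21490950e-05  9.99998345e-01 -1.81910115e-03]
 [ 9.99999965e-01 -3.16735100e-05  2.61467750e-04]
 [ 2.61409700e-04 -1.81910949e-03 -9.99998311e-01]] 25.0
```

View pics/a_scene.png

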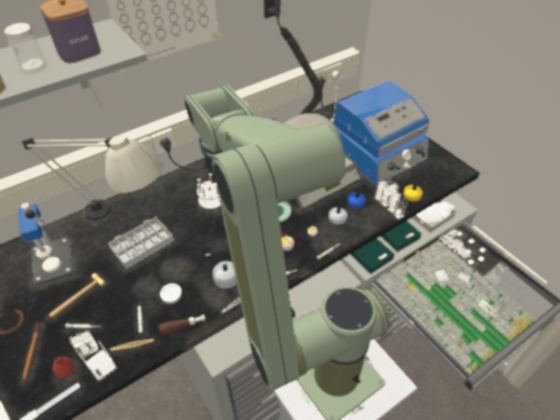

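View pics/a_side.png

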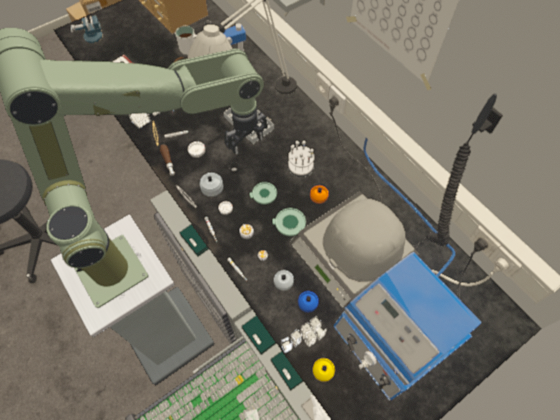

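The side view shows the trays at (264,193) and (290,221), and the clear covers at (211,185) and (284,280). The movements are at (246,231) and (263,256), the tins at (196,149) and (225,208), and the loupe near (234,169). There are blue, orange and yellow decoys.

```bash
cat > h.py <<'E'
from plant import ctrl,sensors,optics
import cv2,numpy as np
def world(name,uv,d=None,z=None,st=None):
    "pixel -> world, by depth d or on the plane z"
    c=optics.camera_params(name); r=np.linalg.inv(c["mtx"])@[uv[0],uv[1],1]
    if name=="wrist":
        T=c["T_tool_cam"]; R=st["eef_rot"]@T[:3,:3]; o=st["eef_rot"]@T[:3,3]+st["eef_pos"]
    else: R=c["R"].T; o=-R@c["t"]
    v=R@r
    return o+v*(d if d is not None else (z-o[2])/v[2])
def down(a):
    "tool down; jaws close along world direction at angle a"
    y=np.array([np.cos(a),np.sin(a),0]); z=np.array([0,0,-1.]); return np.c_[np.cross(y,z),y,z]
E
python3 - <<'E'
from h import *
d=np.load("pics/a_side.npy")
for n,u,v,z in [("trS",264,193,6),("trL",290,221,6),("covL",211,185,45),("covS",284,280,29),("mL",246,231,28),("mS",263,256,18),("tinW",196,149,17),("tinS",225,208,14),("loupe",234,169,30)]:
    print(n,world("side",(u,v),z=z).round(),world("side",(u,v),d=d[v,u]).round())
E
```

```text
trS [588. -59.   6.] [588. -60.   9.]
trL [ 596. -207.    6.] [ 597. -207.    4.]
covL [442.  61.  45.] [442.  62.  42.]
covS [ 444. -379.   29.] [ 444. -380.   31.]
mL [ 444. -159.   28.] [ 445. -156.   22.]
mS [ 440. -266.   18.] [ 441. -263.   12.]
tinW [488. 250.  17.] [486. 247.  22.]
tinS [438. -32.  14.] [438. -32.  14.]
loupe [551.  79.  30.] [559.  96.   3.]
```

```bash
python3 - <<'E'
from h import *
import pickle
for i,y in enumerate((20,-200)):
    ctrl.move_ptp([510,y,300],down(0)); ctrl.hold(.2)
    s=sensors.read_state(); p,d=optics.grab_frame("wrist")
    pickle.dump((s,p,d),open(f"pics/w{i}.pkl","wb")); cv2.imwrite(f"pics/w{i}.png",p[...,::-1]); print(s["t"],s["eef_pos"])
E
```

```text
0.7667 [510.11264959  19.7361531  298.78454591]
1.9 [ 510.34294603 -198.40555917  300.06360534]
```

View pics/w0.png

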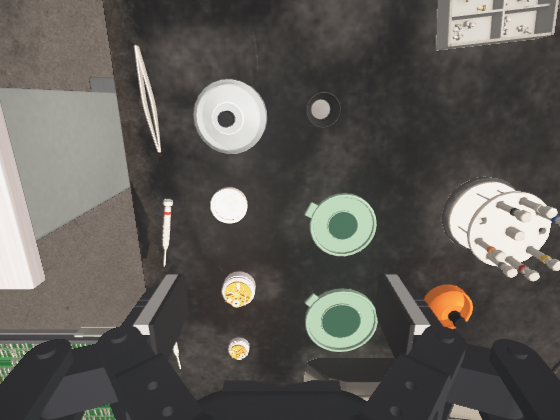

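View pics/w1.png

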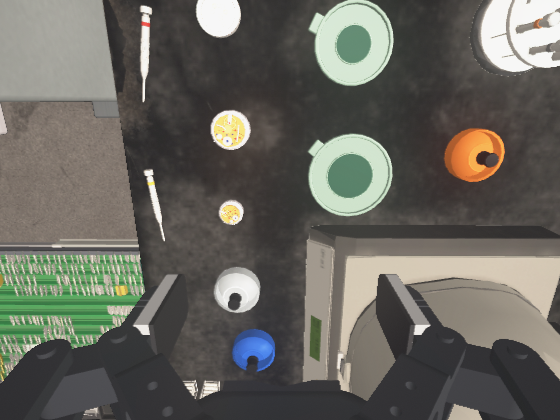

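Wrist view w0 has the large cover at (230,117), the loupe at (324,109), a tin at (229,205) and one tray at (343,225). In w1 the other tray is at (350,175), next to the bath housing that starts at row 225. The movements are at (231,130) and (231,212), and the small cover is at (237,291). Next I'll measure these from depth and colour.

```bash
cat >> h.py <<'E'
def cloud(s,d,name="wrist"):
    c=optics.camera_params(name); v,u=np.indices(d.shape)
    r=np.stack([u,v,np.ones_like(u)],-1)@np.linalg.inv(c["mtx"]).T*d[...,None]
    if name=="wrist":
        T=c["T_tool_cam"]; r=r@T[:3,:3].T+T[:3,3]; return r@s["eef_rot"].T+s["eef_pos"]
    return (r-c["t"])@c["R"]
def circ(P,xy,zr,rad,extra=None):
    "min enclosing circle of cloud points in height band zr within rad of xy (centre, diameter, n, median z)"
    m=(P[...,2]>zr[0])&(P[...,2]<zr[1])&(np.hypot(P[...,0]-xy[0],P[...,1]-xy[1])<rad)
    if extra is not None: m&=extra
    m=cv2.morphologyEx(m.astype(np.uint8),cv2.MORPH_OPEN,np.ones((2,2)))>0
    q=P[m]
    if len(q)<5: return None
    (x,y),r=cv2.minEnclosingCircle(q[:,:2].astype(np.float32)); return round(x,1),round(y,1),round(2*r,1),len(q),round(float(np.median(q[:,2])),1)
E
python3 - <<'E'
from h import *
import pickle
for i in (0,1):
    s,p,d=pickle.load(open(f"pics/w{i}.pkl","rb")); P=cloud(s,d)
    pi=p.astype(int); hsv=cv2.cvtColor(p,cv2.COLOR_RGB2HSV); green=(hsv[...,0]>60)&(hsv[...,0]<90)&(hsv[...,1]>40); felt=green&(hsv[...,2]<140)
    bench=P[150:200,260:290,2]; print("bench z",np.median(bench),bench.std())
    for n,xy in (("trS",(588,-59)),("trL",(596,-207))):
        print(n,"rim",circ(P,xy,(-10,25),70,green),"felt",circ(P,xy,(-10,25),45,felt))
    for n,xy,h,D in (("covL",(442,61),63,82),("covS",(444,-379),47,64),("mL",(444,-159),28,46),("mS",(440,-266),18,32),("tinS",(438,-32),14,47),("tinW",(488,250),17,62),("loupe",(551,79),33,38)):
        print(n,"body",circ(P,xy,(6,80),D*.75),"top",circ(P,xy,(h-8,h+8),D*.75))
    if i==1:
        for x in (540,560,600,640): print("box",x,[(y,int(np.median(P[...,2][(abs(P[...,0]-x)<4)&(abs(P[...,1]-y)<4)]))) for y in range(-300,-250,10) if ((abs(P[...,0]-x)<4)&(abs(P[...,1]-y)<4)).any()])
E
```

```text
bench z 0.4902510563003375 15.211515877848278
trS rim (558.1, 12.2, 200.3, 648, 6.7) felt (558.2, 12.7, 199.5, 594, 6.7)
trL rim (562.1, -69.0, 354.4, 998, 6.8) felt (562.9, -68.4, 353.8, 941, 6.8)
covL body (465.1, 74.9, 106.6, 4210, 42.5) top (477.5, 87.7, 73.2, 203, 63.3)
covS body None top None
mL body (478.4, -44.5, 298.4, 891, 23.4) top (478.4, -44.5, 298.4, 628, 24.6)
mS body (444.3, -264.4, 44.6, 280, 15.8) top (444.2, -264.9, 43.5, 268, 15.9)
tinS body (472.4, 22.1, 176.1, 1046, 13.9) top (472.4, 22.1, 176.1, 1046, 13.9)
tinW body None top None
loupe body (546.7, 92.7, 72.1, 640, 22.5) top (546.7, 92.7, 72.1, 277, 29.1)
bench z 0.5463405705108642 24.081107273588344
trS rim (559.2, -81.4, 119.5, 1049, 6.4) felt (590.3, -75.8, 2.7, 6, 6.9)
trL rim (566.8, -173.2, 157.5, 1567, 6.6) felt (565.3, -173.1, 155.2, 1462, 6.6)
covL body None top None
covS body (473.3, -267.5, 310.1, 1608, 26.7) top (446.9, -379.1, 31.2, 127, 47.3)
mL body (469.8, -142.5, 97.2, 1224, 23.6) top (472.4, -140.7, 91.0, 924, 24.9)
mS body (476.6, -197.8, 175.6, 421, 15.5) top (476.6, -197.8, 175.6, 415, 15.6)
tinS body (467.1, -67.1, 133.8, 1449, 13.6) top (467.1, -67.1, 133.8, 1449, 13.6)
tinW body None top None
loupe body None top None
box 540 [(-300, 0), (-290, 0), (-280, 0), (-270, 0), (-260, 0)]
box 560 [(-300, 33), (-290, 33), (-280, 30), (-270, 0), (-260, 0)]
box 600 [(-300, 64), (-290, 54), (-280, 53), (-270, 1), (-260, 8)]
box 640 [(-300, 64), (-290, 54), (-280, 54), (-270, 13), (-260, 0)]
```

```bash
sed -i 's/    m=cv2.morph\(.*\)>0$/    m\&=cv2.morph\1>0/' h.py
sed -i 's/    q=P\[m\]/    q=P[m]; q=q[np.hypot(*(q[:,:2]-np.median(q[:,:2],0)).T)<rad]/' h.py
python3 - <<'E'
from h import *
import pickle
from scipy.optimize import least_squares
for i in (0,1):
    s,p,d=pickle.load(open(f"pics/w{i}.pkl","rb")); P=cloud(s,d)
    hsv=cv2.cvtColor(p,cv2.COLOR_RGB2HSV); green=(hsv[...,0]>60)&(hsv[...,0]<90)&(hsv[...,1]>30); felt=green&(hsv[...,2]<150)
    sel=(d>0)
    print("bench",np.median(P[150:200,260:290,2]))
    for n,xy in (("trS",(588,-59)),("trL",(596,-207))):
        m=(felt&(np.hypot(P[...,0]-xy[0],P[...,1]-xy[1])<50)).astype(np.uint8)
        k,l,st,_=cv2.connectedComponentsWithStats(m); 
        if k>1:
            b=1+np.argmax(st[1:,4]); c,_=cv2.findContours((l==b).astype(np.uint8),0,1); e=cv2.fitEllipse(max(c,key=len)); print(n,"felt px",e,world("wrist",e[0],z=6,st=s).round(1))
        print(n,"rim",circ(P,xy,(7.5,14),62,green))
    dark=hsv[...,2]<90
    for n,xy,h,D in (("covL",(442,61),63,82),("covS",(446,-379),47,64),("mL",(444,-159),28,46),("mS",(440,-266),18,32),("tinS",(438,-32),14,47),("loupe",(551,79),33,38)):
        print(n,"body",circ(P,xy,(6,80),D*.65),"top",circ(P,xy,(h-4,h+5),D*.65))
E
```

```text
bench 0.4902510563003375
trS felt px ((342.57257080078125, 225.19590759277344), (25.763248443603516, 28.110097885131836), 66.3193359375) [591.8 -57.5   6. ]
trS rim None
trL felt px ((340.73077392578125, 320.97955322265625), (31.228103637695312, 37.29515075683594), 80.83617401123047) [ 598.1 -209.     6. ]
trL rim None
covL body (452.7, 80.1, 79.9, 3584, 43.1) top (452.7, 81.5, 15.7, 180, 63.5)
covS body None top None
mL body (449.9, -151.7, 45.7, 695, 24.2) top (450.9, -151.5, 36.2, 259, 28.6)
mS body (445.9, -256.8, 29.3, 187, 16.7) top (444.9, -259.1, 25.6, 153, 17.4)
tinS body (443.4, -28.5, 46.9, 989, 13.9) top (443.4, -28.5, 46.9, 968, 13.9)
loupe body (557.0, 88.6, 36.7, 411, 24.0) top (556.8, 88.7, 36.2, 69, 32.8)
bench 0.5463405705108642
trS felt px ((353.046875, 43.52490997314453), (31.851476669311523, 37.03241729736328), 15.162846565246582) [591.4 -57.2   6. ]
trS rim None
trL felt px ((349.5449523925781, 175.4783172607422), (41.138099670410156, 44.2701530456543), 50.29302215576172) [ 597.8 -208.3    6. ]
trL rim None
covL body None top None
covS body (449.2, -371.6, 63.5, 1539, 26.9) top (450.0, -372.0, 15.3, 95, 47.7)
mL body (450.7, -152.8, 44.6, 1090, 24.0) top (451.5, -151.4, 37.4, 393, 28.3)
mS body (445.4, -258.4, 30.2, 321, 16.2) top (445.7, -259.6, 25.0, 225, 17.3)
tinS body (442.8, -28.9, 46.5, 1381, 13.7) top (442.8, -28.9, 46.5, 1356, 13.7)
loupe body None top None
  return _methods._mean(a, axis=axis, dtype=dtype,
  ret = um.true_divide(
```

Both views agree. I'll do the large movement first.

```bash
cat >> h.py <<'E'
def st(msg):
    s=sensors.read_state(); print(msg,round(s["t"],1),s["eef_pos"].round(1),"w",round(s["grip_width"],1),"gf",round(s["grasp_force"],1),"F",s["force"].round(1),"tips",ctrl.tcp_to_tips); return s
def pick(xy,z,op,hi=150,force=30):
    ctrl.gripper_to(op); ctrl.move_ptp([*xy,hi],down(0)); ctrl.move_l([*xy,z+25],vel=150)
    print("touch",ctrl.move_l([*xy,z],vel=40,threshold=8)); st("at")
    ctrl.gripper_to(0,force); st("grip"); ctrl.hold(.2)
    p=sensors.read_state()["eef_pos"]; ctrl.move_l([*p[:2],hi],vel=120); st("lift"); return p
def place(xy,z,op,hi=150):
    "lower until contact, expected at TCP height z"
    ctrl.move_l([*xy,hi],vel=150); ctrl.hold(.3); ctrl.move_l([*xy,z+12],vel=80); ctrl.hold(.3)
    print("touch",ctrl.move_l([*xy,z-3],vel=10,threshold=2.5)); st("down")
    ctrl.gripper_to(op); ctrl.hold(.2); st("open"); p=sensors.read_state()["eef_pos"]; ctrl.move_l([*p[:2],hi],vel=120)
E
python3 - <<'E'
from h import *
p=pick((451.2,-151.5),27,62)
place((597.9,-208.6),p[2]+6,54)
E
```

```text
touch False
at 4.6 [ 451.2 -151.5   26.9] w 62.0 gf 0.0 F [ 0.7 -0.4  0.6] tips 25.0
grip 4.9 [ 451.6 -151.7   27.4] w 45.1 gf 31.0 F [-0.   0.8  1.6] tips 25.0
lift 6.3 [ 450.8 -151.3  149. ] w 45.1 gf 30.9 F [ 0.9  0.8 -1.8] tips 25.0
touch True
down 10.6 [ 597.8 -208.5   33.5] w 45.2 gf 31.3 F [-0.1 -0.7  4.5] tips 25.0
open 11.1 [ 596.3 -207.8   31.6] w 53.9 gf 0.0 F [0.2 0.2 0.1] tips 25.0
```

```bash
python3 - <<'E'
from h import *
p=pick((445.5,-259.4),26,48)
place((591.6,-57.3),p[2]+6,40)
import pickle
ctrl.move_ptp([510,-90,270],down(0)); ctrl.hold(.3)
s=sensors.read_state(); p,d=optics.grab_frame("wrist"); pickle.dump((s,p,d),open("pics/w2.pkl","wb")); cv2.imwrite("pics/w2.png",p[...,::-1])
P=cloud(s,d); hsv=cv2.cvtColor(p,cv2.COLOR_RGB2HSV); green=(hsv[...,0]>60)&(hsv[...,0]<90)&(hsv[...,1]>30)
for n,xy,h,D,T in (("L",(597.9,-208.6),34,46,106),("S",(591.6,-57.3),24,32,88)):
    print(n,"body",circ(P,xy,(14,50),D*.8),"top",circ(P,xy,(h-4,h+4),D*.8),"tray",circ(P,xy,(5,13),T*.52,green))
E
```

```text
touch False
at 14.7 [ 445.5 -259.5   25.9] w 47.8 gf 0.0 F [-0.1  0.1  0.3] tips 25.0
grip 15.0 [ 445.9 -259.7   26.4] w 30.6 gf 29.8 F [-0.3  0.2  0.9] tips 25.0
lift 16.4 [ 445.3 -259.2  149. ] w 30.8 gf 29.8 F [-0.8 -0.2 -0.8] tips 25.0
touch True
down 21.4 [591.5 -57.3  32.5] w 31.1 gf 30.2 F [-0.8 -0.2  4.4] tips 25.0
open 21.8 [590.1 -56.9  31. ] w 40.0 gf 0.0 F [ 0.1 -0.3  0. ] tips 25.0
L body (599.9, -206.1, 45.3, 678, 29.1) top (605.2, -205.1, 32.8, 138, 34.0) tray (598.9, -204.4, 54.5, 175, 6.6)
S body (592.8, -55.7, 31.2, 609, 21.4) top (592.6, -56.4, 25.2, 358, 22.9) tray (592.2, -58.4, 38.7, 148, 6.5)
```

View pics/w2.png

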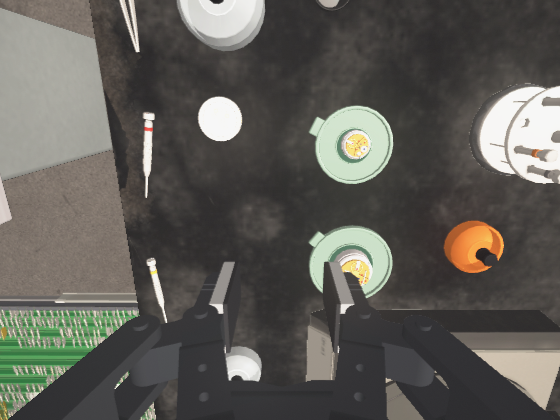

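Each movement is upright and centred in its own tray, at (357,145) and (354,268). Now the covers, large first.

```bash
python3 - <<'E'
from h import *
p=pick((452.7,81.5),75,40,hi=160)
place((598.5,-208),p[2]+4,34,hi=160)
E
```

```text
touch False
at 26.4 [452.7  81.5  74.9] w 39.9 gf 0.0 F [-0.2  0.1 -0.1] tips 25.0
grip 26.7 [453.   81.5  75.4] w 14.4 gf 29.3 F [0.2 0.3 1.5] tips 25.0
lift 27.8 [452.2  81.5 159.1] w 14.2 gf 29.2 F [ 0.4  0.5 -1.2] tips 25.0
touch True
down 32.8 [ 598.4 -208.    79.4] w 14.3 gf 29.7 F [0.7 0.2 4.4] tips 25.0
open 33.3 [ 597.2 -207.3   77.8] w 34.1 gf 0.0 F [ 0.1 -0.4  0.4] tips 25.0
```

```bash
python3 - <<'E'
from h import *
p=pick((450,-372),59,40,hi=150)
place((592,-57),p[2]+4,34,hi=150)
import pickle
ctrl.move_ptp([510,20,300],down(0)); ctrl.hold(.3)
for i,y in enumerate((60,-120)):
    ctrl.move_ptp([510,y,300],down(0)); ctrl.hold(.3)
    s=sensors.read_state(); p,d=optics.grab_frame("wrist"); cv2.imwrite(f"pics/w{3+i}.png",p[...,::-1])
    P=cloud(s,d); hsv=cv2.cvtColor(p,cv2.COLOR_RGB2HSV); green=(hsv[...,0]>60)&(hsv[...,0]<90)&(hsv[...,1]>30)
    for n,xy,k,D,T in (("L",(597.9,-208.6),67,82,106),("S",(591.6,-57.3),51,64,88)):
        print(n,"body",circ(P,xy,(14,90),D*.65),"knob",circ(P,xy,(k-4,k+5),D*.6),"tray",circ(P,xy,(2,13),T*.52,green))
    print("loupe",circ(P,(557,88),(6,50),30),"tinS",circ(P,(443,-29),(6,50),33))
E
```

```text
touch False
at 36.6 [ 450.  -372.    58.9] w 39.9 gf 0.0 F [0.8 0.7 0.9] tips 25.0
grip 36.9 [ 450.3 -372.3   59.5] w 14.1 gf 29.3 F [0.2 0.5 1.6] tips 25.0
lift 38.0 [ 449.8 -371.7  149. ] w 14.2 gf 29.2 F [ 0.5  0.3 -0.5] tips 25.0
touch True
down 43.3 [591.9 -57.   63.5] w 14.0 gf 29.6 F [-1.6 -0.5  4.8] tips 25.0
open 43.8 [590.7 -56.7  62.1] w 33.8 gf 0.0 F [ 0.3 -1.   0.4] tips 25.0
L body (574.3, -206.9, 55.0, 439, 44.6) knob None tray None
S body (593.4, -56.4, 64.0, 1420, 31.3) knob (593.2, -56.6, 15.5, 111, 51.3) tray None
loupe (557.4, 90.0, 37.7, 555, 25.1) tinS (443.2, -28.0, 47.1, 916, 14.0)
L body (599.2, -206.6, 81.2, 3182, 46.2) knob (599.4, -207.3, 15.9, 127, 67.3) tray None
S body (593.0, -57.7, 63.6, 2393, 31.2) knob (593.0, -57.5, 15.7, 163, 51.3) tray None
loupe None tinS (442.9, -28.7, 46.6, 1343, 13.8)
  return _methods._mean(a, axis=axis, dtype=dtype,
  ret = um.true_divide(
```

View pics/w4.png

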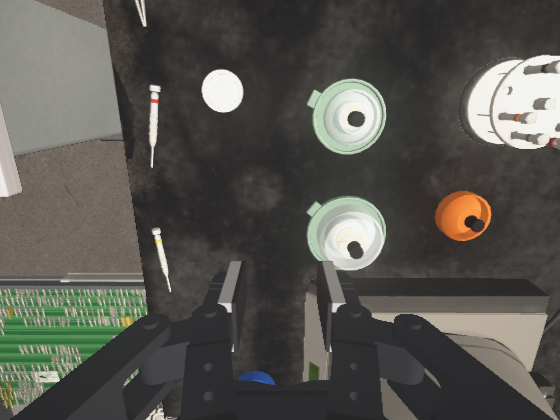

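Both covers sit level in their own trays, at (349,117) and (347,233). The knob tops measure 67.3 and 51.3 mm, against 67 and 51 expected for fully seated covers. The tin and loupe haven't moved, so I'm handing in.

```bash
python3 -c "
from h import *
print(ctrl.finish_job())"
```

```text
the job is handed in; nothing more can be done
None
```

Job handed in: both movements stand in the trays of their own size with their covers seated flat, at about 45 s of the 96 s limit; the small tin and loupe measured unmoved, and the wide tin was never approached or re-measured.

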